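Sort sewing notions and stationery back where they belong

TASK

The sewing things and the stationery have got mixed up on the desk; please sort them away. In the wooden sewing tray stand the two thread spools upright, one in each of the two empty thread bays, and stand the pin container, cap up, in the large empty bay; lay the eraser flat in the empty bay of the black stationery tray, and stand the glue stick, cap up, in the turquoise cup.

Things in the scene. Friction and masses are not known exactly. Their poses are not given: they have to be found in the camera images.
- spool_red_center (a point): Red thread spool, standing on its end at the start: a cylinder 30 mm in diameter and 60 mm tall (thread up to 54 mm, above it only the white 15 mm core). The point is on its axis, half-way up (30 mm above its underside); z is its axis, up at the start. It weighs about 35 g. The thread is a firm winding to grip on.
- spool_yellow_center (a point): Yellow thread spool, standing on its end at the start: a cylinder 30 mm in diameter and 60 mm tall (thread up to 54 mm, above it only the white 15 mm core). The point is on its axis, half-way up (30 mm above its underside); z is its axis, up at the start. It weighs about 35 g. The thread is a firm winding to grip on.
- pin_jar_center (a point): Round white plastic pin container with a green twist cap (screwed on), standing cap up at the start: 54 mm in diameter, 44 mm tall (cap: the top 16 mm). The point is on its axis, half-way up (22 mm above its underside); z points up through the cap. About 60 g.
- glue_stick_center (a point): Glue stick, white and blue with an orange twist base and an orange cap, standing cap up at the start: 31 mm in diameter, 116 mm tall (cap: the top 38 mm). The point is on its axis, half-way up (58 mm above its underside); z points up through the cap. About 55 g. Gripped by its cap, it goes into the cup without the fingers meeting the rim.
- eraser_center (a point): White eraser in a blue sleeve, lying flat: a block 58 mm long (its x), 24 mm wide (its y), 16 mm thick (its z). The point is its centre, 8 mm above its underside. About 25 g, any yaw.
- sewing_tray: Light wooden sewing tray, fixed, 120 (x) by 204 mm (y); walls and dividers 22 high, 4 thick; floor 5 above the desk. Origin: centre of underside; z up; turned up to 9 deg. Its frame, mm: two empty thread bays, each 72 (x) by 54 (y), centred at (-20, -13) and (-20, -71); large empty bay 112 (x) by 80 (y), centred at (0, 58); trough x 20 to 56 behind the thread bays holds four fixed bobbins, 11 thick.
- stationery_tray: Black stationery tray, fixed, 122 (x) by 150 mm (y); walls and divider 22 high, 4 thick; floor 5 above the desk. Origin: centre of underside; z up; turned up to 9 deg. Its frame, mm: the empty bay, 114 (x) by 88 (y), is centred at (0, -27); the narrow bay at y = 46 is full: a pencil sharpener and two foldback clips, fixed.
- cup: Turquoise ceramic pencil cup, empty, upright and fixed: 82 mm in outer diameter at the rim, 88 mm tall, wall 4 mm (mouth 74 mm wide), inner floor 6 mm above the desk. Origin: centre of its underside; z up along its axis.
There are look-alikes about, which are no part of the job. There is more than one size of the part that bears spool_yellow_center; the job needs the middle-sized.

How it is judged:
At the end, for the whole second after the job is handed in: One spool upright (9 deg) on the floor of each thread bay, either way round; pin container cap up (9 deg) in the tray's large bay; eraser flat (9 deg) in the stationery tray's empty bay; glue stick cap up in the cup, foot on its floor, leaning at most 34 deg. All at rest (((x of spool_red_center in the frame of sewing_tray between -0.044 and 0.004 m and y of spool_red_center in the frame of sewing_tray between -0.028 and 0.002 m and z of spool_red_center in the frame of sewing_tray between 0.029 and 0.041 m and x of spool_yellow_center in the frame of sewing_tray between -0.044 and 0.004 m and y of spool_yellow_center in the frame of sewing_tray between -0.086 and -0.056 m and z of spool_yellow_center in the frame of sewing_tray between 0.029 and 0.041 m) or (x of spool_yellow_center in the frame of sewing_tray between -0.044 and 0.004 m and y of spool_yellow_center in the frame of sewing_tray between -0.028 and 0.002 m and z of spool_yellow_center in the frame of sewing_tray between 0.029 and 0.041 m and x of spool_red_center in the frame of sewing_tray between -0.044 and 0.004 m and y of spool_red_center in the frame of sewing_tray between -0.086 and -0.056 m and z of spool_red_center in the frame of sewing_tray between 0.029 and 0.041 m)) and angle between each of spool_red_center, spool_yellow_center, pin_jar_center's own z axis and vertical below 0.15 rad and x of pin_jar_center in the frame of sewing_tray between -0.032 and 0.032 m and y of pin_jar_center in the frame of sewing_tray between 0.042 and 0.074 m and z of pin_jar_center in the frame of sewing_tray between 0.021 and 0.033 m and x of eraser_center in the frame of stationery_tray between -0.048 and 0.048 m and y of eraser_center in the frame of stationery_tray between -0.061 and 0.007 m and z of eraser_center in the frame of stationery_tray between 0.008 and 0.018 m and (angle between eraser_center's own z axis and vertical below 0.15 rad or angle between eraser_center's own z axis and vertical above 2.99 rad) and horizontal distance between glue_stick_center and cup below 0.034 m and z of glue_stick_center in the frame of cup between 0.05 and 0.074 m and angle between glue_stick_center's own z axis and vertical below 0.6 rad and linear speed of each of spool_red, spool_yellow, pin_jar, glue_stick, eraser below 0.02 m/s and angular speed of each of spool_red, spool_yellow, pin_jar, eraser below 0.3 rad/s and angular speed of glue_stick below 0.6 rad/s); the robot touches nothing.
It also fails if it takes over 122 s, if anything falls off the work surface, if the arm or the gripper's body presses on something with over 40 N, if the wrist force passes 120 N, or if a joint passes its speed limit or range.

ROBOT

A 7-joint arm with a two-finger parallel gripper is mounted at the origin on the work surface. World frame = base frame: x ahead of the robot, y to its left, z up, the work surface at z = 0. Lengths are in m, angles in rad, forces in N, time in s.
With the tool pointing down it reaches from about 0.4 to 0.85 m from the base axis. Payload 4.5 kg.
Tool frame: the origin (TCP) lies at the very end of the fingers, on their centre line; the grasp point (between the pads) lies 19 mm behind it; z points along the fingers, y is the line along which they close (so a half turn about z gives the same grasp; the last joint's range is limited). The gripper opens to 85 mm and grips with 20 to 120 N. Pads are 22 mm wide; open, the fingers measure 114 mm over their backs; the gripper's body (76 mm by 85 mm) begins 54 mm behind the grasp point. The pads swing forward as they close: fully open they stand 13 mm farther back than shut.
Start: joints at [-1.213, 0.689, -0.195, 1.565, 0.157, 0.902, -0.215], TCP at [0.199, 0.593, 0.231] pointing down, gripper open.
Joint ranges: [-3.01, 3.01], [-0.46, 2.08], [-1.47, 1.51], [0.13, 2.56], [-1, 4.14], [0.04, 2.09], [-2.66, 2.66]. Speed limits (rad/s): [2.57, 2.57, 3.14, 3.14, 3.14, 3.14, 3.14].

INTERFACE

Orientations are given as a rotation vector (axis times angle).
In Python, from station import r gives the robot as it stands. The module is installed in compiled form; this text tells all that it offers.
- The arm moves only by the tool send_rows, never from a script. Its argument "moves" is a list of rows, each an object with "slide": the shift along the tool's x, y, z in cm, a list of three; "yaw": the turn about the tool's z in degrees; "grip": the closure, from -1 (fully open) to 1 (shut), so that 0 is half open. A call has 1 to 8 rows; each row shifts and turns the commanded pose from where the row before left it, along the tool's axes as they then stand; what a row does not reach is not made up. A row lasts 1/12 s, in which the tool goes at most 41.7 mm and 7.16 degrees, less where a joint would pass 70% of its speed; a pose out of reach is approached as far as the arm can. A call with a gripper value outside its range is refused whole. The fingers move at their own pace and stop on an object; "squeeze" is the grip in N (left out, the last holds). Time passes only in rows, so rows that do not move let the fingers close. It gives the time, the measured TCP pose, the force, the opening and the grip force at its end, in the units of the state.
- r.get_state(): the state, without advancing time (a new reading comes with each control period).
- r.get_image(name): name is "side" or "top"; returns the picture (384x512x3 uint8, red, green, blue); there is no depth.
- r.camera_info(name): a dict with "vfov" (degrees; the focal length in pixels is half the picture's height over the tangent of half this angle, whatever the lens; pixels are square), "cx", "cy" (the principal point, pixels), "R" (3x3) and "t" (3): a world point X has camera coordinates R X + t. Camera axes: x right, y down, z forward; pixel columns grow to the right and rows downward; lengths in m; the calibration is good to about 2 mm. A picture is of the moment at which its call begins. camera_info takes no time and is no camera call.
- r.sign_off(): hands the job in; it is judged then, once.
The state is a dict: "time_s": time; "q": joint angles; "qd": joint speeds; "joint_efforts": joint torques, N m; "ee_pos": TCP position; "eef_rot": TCP orientation; "ft_force": force on the tool from outside, world axes, zero at the start; "torque": the same for the moment, N m; "grip_width": finger opening in m; "finger_force": force on a finger pad.
Only numpy, scipy, OpenCV 4.12 (cv2) and the standard library are available. Lean on these libraries where they do the work, as an engineer would, in place of code of your own. Each camera call takes 0.05 s, during which the arm holds its last target. There are 200 camera calls.

## Working session

There is one attempt and no reset: what is moved stays moved. The work goes in short steps, Python scripts to look and compute and a tool call to move; the robot and the scene stay as the last step left them, time stands still between calls to the robot, and variables do not carry over. Pictures are saved under pics/ and viewed, at most 14 in all, crops included, and the job is handed in when it is done.

Besides the shell and the picture viewer there is one more tool, called after "Request:" as name(argument=value, ...) on one line, values as JSON. send_rows: Moves the arm, as the interface text tells. Its arguments: {"type":"object","properties":{"moves":{"type":"array","items":{"type":"object","properties":{"slide":{"type":"array","items":{"type":"number"}},"yaw":{"type":"number"},"grip":{"type":"number"}}}},"squeeze":{"type":"number"}},"required":["moves"]}

```bash
mkdir -p pics; python3 - <<'E'
from station import r
import cv2,numpy as np
for n in("top","side"):
    i=r.get_image(n); cv2.imwrite(f"pics/{n}0.png",cv2.resize(i[:,:,::-1],(800,600),interpolation=cv2.INTER_CUBIC)); np.save(f"pics/{n}0.npy",i)
    c=r.camera_info(n); print(n,c)
s=r.get_state();print(s["time_s"],s["ee_pos"],s["eef_rot"],s["grip_width"])
E
```

```text
top {'vfov': 52.59241860983153, 'cx': 257.7213251291453, 'cy': 189.7158372129719, 'R': array([[-2.06485461e-02, -9.99786058e-01, -1.21446862e-03],
       [-9.95259707e-01,  2.06705001e-02, -9.50307605e-02],
       [ 9.50355331e-02, -7.53535354e-04, -9.95473596e-01]]), 't': array([0.02414109, 0.53376978, 1.01817881])}
side {'vfov': 57.15646871414713, 'cx': 255.18061007233624, 'cy': 191.79274157734278, 'R': array([[ 0.77516561, -0.63153115, -0.01693161],
       [-0.34783514, -0.40426678, -0.84591908],
       [ 0.52737936,  0.66161679, -0.53304243]]), 't': array([-0.40915685,  0.24082495,  0.53692829])}
0.1 [0.19870488 0.59196833 0.23055441] [-5.06225588e-01 -3.10038589e+00  2.57757163e-03] 0.08530215404877628
```

View pics/top0.png

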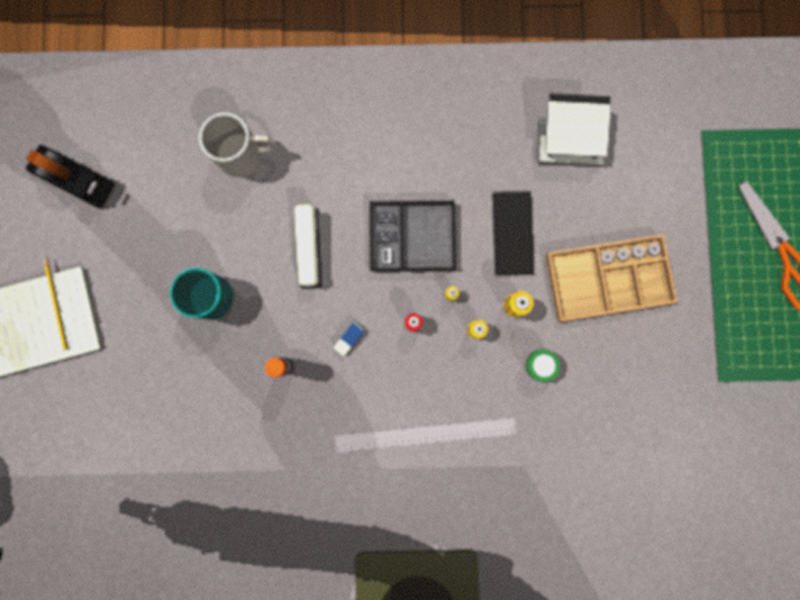

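View pics/side0.png

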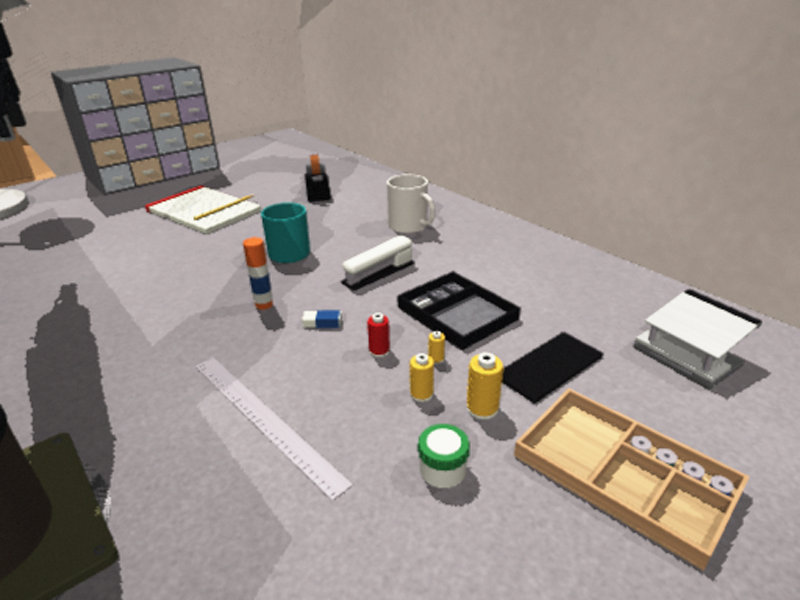

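The top view shows three yellow spools: small (453,293), middle (479,329) and large (520,303). The side view agrees, so the middle-sized one is at top (479,329), side (422,377). I'll confirm it in enlarged crops, which also serve for measuring.

```bash
cat > h.py <<'E'
import numpy as np,cv2
from station import r
def ray(n,u,v):
    c=r.camera_info(n); f=192/np.tan(np.radians(c["vfov"]/2)); R=c["R"];t=c["t"]
    return -R.T@t, R.T@np.array([(u-c["cx"])/f,(v-c["cy"])/f,1])
def at(n,u,v,z):
    o,d=ray(n,u,v); return o+d*(z-o[2])/d[2]
def proj(n,X):
    c=r.camera_info(n); f=192/np.tan(np.radians(c["vfov"]/2)); p=c["R"]@np.array(X)+c["t"]
    return f*p[0]/p[2]+c["cx"],f*p[1]/p[2]+c["cy"]
def crop(n,x,y,w,h,k,name,img=None):
    i=r.get_image(n) if img is None else img
    cv2.imwrite("pics/"+name,cv2.resize(i[y:y+h,x:x+w,::-1],None,fx=k,fy=k,interpolation=cv2.INTER_CUBIC))
E
python3 - <<'E'
from h import *
i=np.load("pics/top0.npy")
crop("top",100,110,200,150,4,"c1.png",i); crop("top",250,110,200,150,4,"c2.png",i)
E
```

```text
(no output)
```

View pics/c1.png

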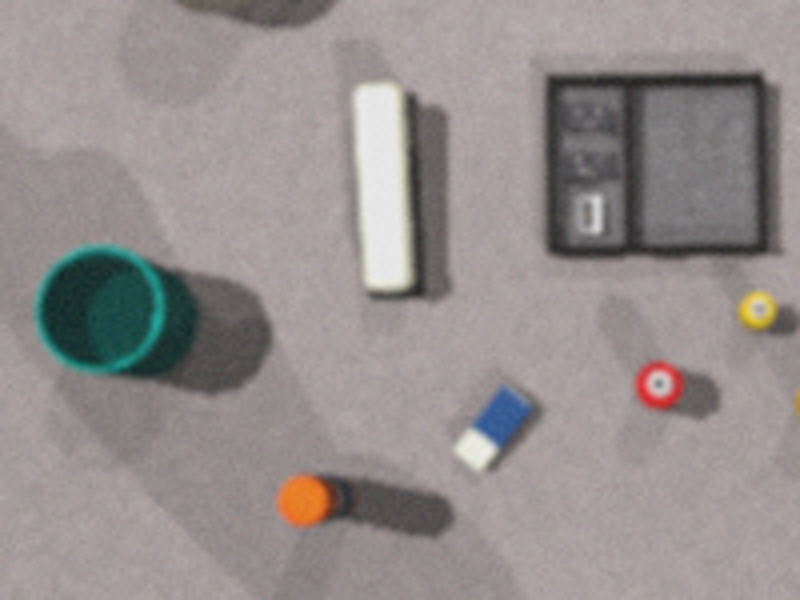

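View pics/c2.png

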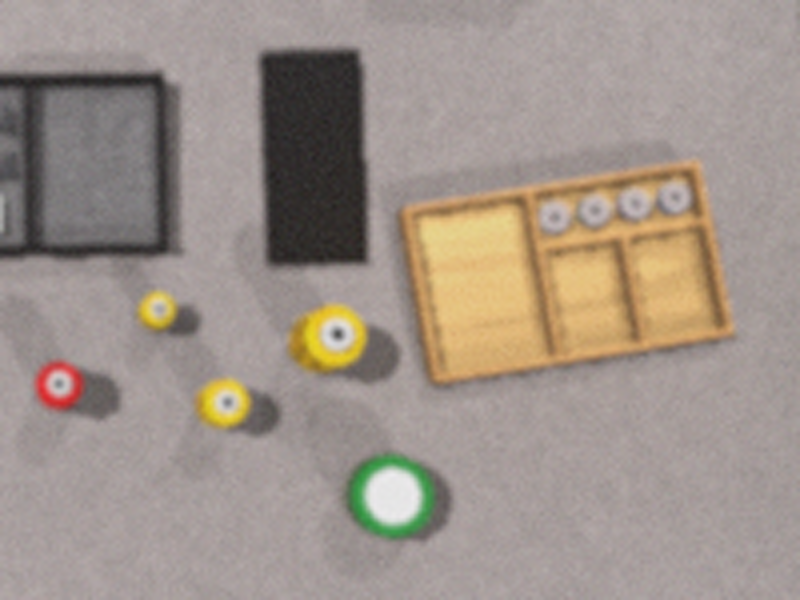

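The crops confirm the three yellow sizes. The middle one is at c2 (227,402), with the small at (158,310) and the large at (337,335). Next I'll measure, cross-checking against the side view.

```bash
python3 - <<'E'
from h import *
np.set_printoptions(precision=4,suppress=True)
P=lambda o,u,v,z: at("top",o+(u-1.5)/4,110+(v-1.5)/4,z)
d=dict(cup=(100,101,310,.088,285,212),glue=(100,306,500,.116,255,241),red=(100,660,384,.06,378,317),yel=(250,227,402,.06,422,357),ysm=(250,158,310,.042,437,334),ybig=(250,337,335,.08,487,358),jar=(250,393,495,.044,444,439))
for k,(o,u,v,z,a,b) in d.items():
    X=P(o,u,v,z); Y=at("side",(a)/1.5625,(b)/1.5625,z); print(k,X[:2],"side",Y[:2],np.round(np.hypot(*X[:2]),3))
def quad(n,o,z,pts):
    C=np.array([P(o,*p,z)[:2] for p in pts]);print(n,"centre",C.mean(0),"sides",[round(np.linalg.norm(C[i]-C[i-1]),4) for i in range(4)],"dirs",[round(float(np.degrees(np.arctan2(*(C[i]-C[i-1])[::-1]))),1) for i in range(4)])
    return C
quad("eraser",100,.016,[(507,385),(535,407),(480,471),(455,449)])
C=quad("stat",100,.022,[(548,75),(764,74),(769,250),(550,252)])
D=quad("sew",250,.022,[(403,208),(698,161),(733,334),(435,382)])
# frames: corners = (+x,+y),(+x,-y),(-x,-y),(-x,+y)
def fr(n,C,pts):
    ex=(C[0]+C[1]-C[2]-C[3]);ex/=np.linalg.norm(ex);ey=np.array([-ex[1],ex[0]]);c=C.mean(0)
    e2=(C[0]+C[3]-C[1]-C[2]);a=np.degrees(np.arctan2(ex[1],ex[0]));b=np.degrees(np.arctan2(-e2[0],e2[1]))
    m=np.radians((a*1+b*1.5)/2.5);ex=np.array([np.cos(m),np.sin(m)]);ey=np.array([-ex[1],ex[0]])
    print(n,"yaw",a,b)
    for p in pts: print(p,c+ex*p[0]+ey*p[1])
fr("stat",C,[(0,-.027)]);fr("sew",D,[(-.02,-.013),(-.02,-.071),(0,.058)])
s=r.get_state()
Rm=cv2.Rodrigues(np.array(s["eef_rot"]))[0];print(Rm,s["ee_pos"])
E
```

```text
cup [0.5417 0.3486] side [0.5406 0.3404] 0.644
glue [0.4202 0.2133] side [0.4209 0.2114] 0.471
red [ 0.4892 -0.0039] side [ 0.4865 -0.0073] 0.489
yel [ 0.4753 -0.1115] side [ 0.4742 -0.113 ] 0.488
ysm [ 0.5377 -0.0701] side [ 0.5382 -0.0711] 0.542
ybig [ 0.5156 -0.1802] side [ 0.514  -0.1827] 0.546
jar [ 0.4131 -0.2197] side [ 0.4129 -0.2186] 0.468
eraser centre [0.4643 0.1075] sides [np.float64(0.0553), np.float64(0.0241), np.float64(0.0565), np.float64(0.0225)] dirs [-40.0, -129.2, 138.3, 47.8]
stat centre [ 0.6421 -0.0064] sides [np.float64(0.1222), np.float64(0.1477), np.float64(0.1215), np.float64(0.1482)] dirs [-0.3, -90.9, 180.0, 89.3]
sew centre [ 0.5606 -0.3489] sides [np.float64(0.1196), np.float64(0.2038), np.float64(0.1196), np.float64(0.2038)] dirs [7.9, -82.1, -172.2, 97.9]
stat yaw -0.1510226196830225 -0.7976153385338466
(0, -0.027) [ 0.6419 -0.0334]
sew yaw 7.843860554917658 7.933806681704744
(-0.02, -0.013) [ 0.5426 -0.3645]
(-0.02, -0.071) [ 0.5506 -0.422 ]
(0, 0.058) [ 0.5527 -0.2915]
[[-0.9481  0.3181 -0.0004]
 [ 0.3181  0.9481 -0.0016]
 [-0.0001 -0.0016 -1.    ]] [0.1987 0.592  0.2306]
```

Request:
send_rows(moves=[{"slide": [0,0,0],"yaw": -6.2,"grip": -1},{"slide": [0,0,0],"yaw": -6.2,"grip": -1},{"slide": [0,0,0],"yaw": -6.1,"grip": -1},{"slide": [-1.8,-3.1,0],"yaw": 0,"grip": -1},{"slide": [-1.8,-3.1,0],"yaw": 0,"grip": -1},{"slide": [-1.8,-3.1,0],"yaw": 0,"grip": -1},{"slide": [-1.8,-3.1,0],"yaw": 0,"grip": -1},{"slide": [-1.8,-3.1,0],"yaw": 0,"grip": -1}], squeeze=30)

```text
time_s: 0.77
ee_pos: [0.2892, 0.4356, 0.231]
eef_rot: [-0.001, -3.141, 0.001]
ft_force: [0.6, 0.5, 0.8]
grip_width: 0.0852
finger_force: 0.0
```

Request:
send_rows(moves=[{"slide": [-1.8,-3.1,0],"yaw": 0,"grip": -1},{"slide": [-1.8,-3.1,0],"yaw": 0,"grip": -1},{"slide": [-1.8,-3.1,0],"yaw": 0,"grip": -1},{"slide": [-1.8,-3.1,0],"yaw": 0,"grip": -1},{"slide": [-1.8,-3.1,0],"yaw": 0,"grip": -1},{"slide": [-1.8,-3.1,0],"yaw": 0,"grip": -1},{"slide": [0,0,0],"yaw": 0,"grip": -1},{"slide": [0,0,0],"yaw": 0,"grip": -1}])

```text
time_s: 1.43
ee_pos: [0.3976, 0.2487, 0.231]
eef_rot: [-0.011, -3.141, 0.002]
ft_force: [0.7, 0.2, -0.3]
grip_width: 0.0854
finger_force: 0.0
```

Request:
send_rows(moves=[{"slide": [-1.1,-1.8,0],"grip": -1},{"slide": [-1.1,-1.8,0],"grip": -1},{"slide": [0,0,3],"grip": -1},{"slide": [0,0,3],"grip": -1},{"slide": [0,0,3],"grip": -1},{"slide": [0,0,3],"grip": -1},{"slide": [0,0,2.2],"grip": -1},{"slide": [0,0,0],"grip": -1}])

```text
schema error: expected keys slide, yaw, grip
```

Request:
send_rows(moves=[{"slide": [0,0,0],"grip": 1},{"slide": [0,0,0],"grip": 1},{"slide": [0,0,0],"grip": 1},{"slide": [0,0,0],"grip": 1},{"slide": [0,0,0],"grip": 1},{"slide": [0,0,0],"grip": 1},{"slide": [0,0,0],"grip": 1},{"slide": [0,0,0],"grip": 1}])

```text
schema error: expected keys slide, yaw, grip
```

Request:
send_rows(moves=[{"slide": [-1.1,-1.8,0],"yaw": 0,"grip": -1},{"slide": [-1.1,-1.8,0],"yaw": 0,"grip": -1},{"slide": [0,0,3],"yaw": 0,"grip": -1},{"slide": [0,0,3],"yaw": 0,"grip": -1},{"slide": [0,0,3],"yaw": 0,"grip": -1},{"slide": [0,0,3],"yaw": 0,"grip": -1},{"slide": [0,0,2.2],"yaw": 0,"grip": -1},{"slide": [0,0,0],"yaw": 0,"grip": -1}])

```text
time_s: 2.1
ee_pos: [0.4157, 0.216, 0.0859]
eef_rot: [0.004, -3.136, 0.004]
ft_force: [-0.7, -0.2, 0.4]
grip_width: 0.0856
finger_force: 0.0
```

Request:
send_rows(moves=[{"slide": [0,0,0],"yaw": 0,"grip": 1},{"slide": [0,0,0],"yaw": 0,"grip": 1},{"slide": [0,0,0],"yaw": 0,"grip": 1},{"slide": [0,0,0],"yaw": 0,"grip": 1},{"slide": [0,0,0],"yaw": 0,"grip": 1},{"slide": [0,0,0],"yaw": 0,"grip": 1},{"slide": [0,0,0],"yaw": 0,"grip": 1},{"slide": [0,0,0],"yaw": 0,"grip": 1}])

```text
time_s: 2.77
ee_pos: [0.4193, 0.2158, 0.0906]
eef_rot: [0.002, 3.139, 0.002]
ft_force: [-0.6, -0.2, 7.1]
grip_width: 0.03
finger_force: 29.2
```

Request:
send_rows(moves=[{"slide": [0,0,-2],"yaw": 0,"grip": 1},{"slide": [0,0,-3],"yaw": 0,"grip": 1},{"slide": [0,0,-3],"yaw": 0,"grip": 1},{"slide": [0,0,-3],"yaw": 0,"grip": 1},{"slide": [0,0,-2],"yaw": 0,"grip": 1},{"slide": [-2,2.2,0],"yaw": 0,"grip": 1},{"slide": [-2,2.2,0],"yaw": 0,"grip": 1},{"slide": [-2,2.2,0],"yaw": 0,"grip": 1}])

```text
time_s: 3.43
ee_pos: [0.4796, 0.2816, 0.221]
eef_rot: [0.003, 3.14, 0.001]
ft_force: [0.4, 0.6, -1.0]
grip_width: 0.0299
finger_force: 30.1
```

Request:
send_rows(moves=[{"slide": [-2,2.2,0],"yaw": 0,"grip": 1},{"slide": [-2,2.2,0],"yaw": 0,"grip": 1},{"slide": [-2,2.2,0],"yaw": 0,"grip": 1},{"slide": [0,0,0],"yaw": 0,"grip": 1},{"slide": [0,0,0],"yaw": 0,"grip": 1},{"slide": [0,0,0],"yaw": 0,"grip": 1}])

```text
time_s: 3.93
ee_pos: [0.538, 0.3462, 0.2193]
eef_rot: [-0.002, -3.141, 0.002]
ft_force: [-0.3, 0.3, -0.9]
grip_width: 0.0298
finger_force: 30.0
```

Request:
send_rows(moves=[{"slide": [-0.3,0.2,2],"yaw": 0,"grip": 1},{"slide": [0,0,3],"yaw": 0,"grip": 1},{"slide": [0,0,3],"yaw": 0,"grip": 1},{"slide": [0,0,2],"yaw": 0,"grip": 1},{"slide": [0,0,1.8],"yaw": 0,"grip": 1},{"slide": [0,0,0],"yaw": 0,"grip": 1},{"slide": [0,0,0],"yaw": 0,"grip": 1}])

```text
time_s: 4.52
ee_pos: [0.5408, 0.3479, 0.1013]
eef_rot: [-0.002, -3.14, 0.003]
ft_force: [0.1, 1.0, 0.4]
grip_width: 0.0301
finger_force: 30.1
```

```bash
python3 - <<'E'
from h import *
i=r.get_image("side");j=r.get_image("top")
k=np.hstack([cv2.resize(i[90:240,100:250],(400,400)),cv2.resize(j[110:260,80:230],(400,400))]);cv2.imwrite("pics/g1.png",k[:,:,::-1])
E
```

```text
(no output)
```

View pics/g1.png

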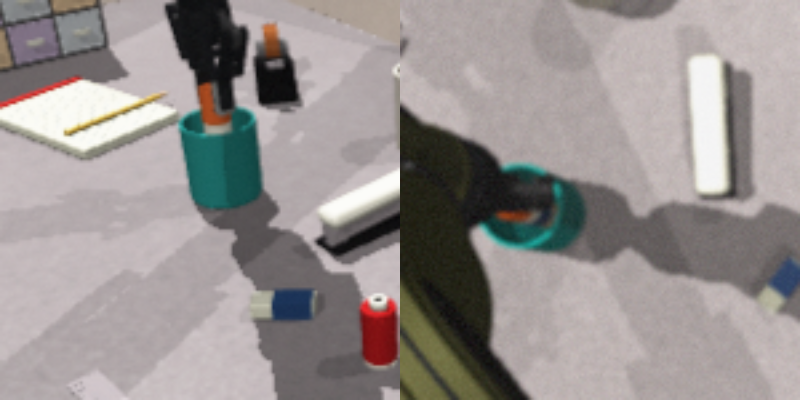

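The glue stick stands in the cup's middle, with its cap bottom level with the rim. Releasing.

Request:
send_rows(moves=[{"slide": [0,0,0.2],"yaw": 0,"grip": 1},{"slide": [0,0,0],"yaw": 0,"grip": 0.1},{"slide": [0,0,0],"yaw": 0,"grip": 0},{"slide": [0,0,0],"yaw": 0,"grip": -0.1},{"slide": [0,0,0],"yaw": 0,"grip": -0.1},{"slide": [0,0,0],"yaw": 0,"grip": -0.1},{"slide": [0,0,-1],"yaw": 0,"grip": -0.1},{"slide": [0,0,-2],"yaw": 0,"grip": -0.1}])

```text
time_s: 5.28
ee_pos: [0.5401, 0.348, 0.1278]
eef_rot: [-0.001, -3.137, 0.005]
ft_force: [-0.3, 0.8, 0.4]
grip_width: 0.0469
finger_force: 0.0
```

Request:
send_rows(moves=[{"slide": [0,0,-3],"yaw": 0,"grip": -0.1},{"slide": [0,0,-3],"yaw": 0,"grip": -1},{"slide": [0,0,-3],"yaw": 0,"grip": -1},{"slide": [1,-3,0],"yaw": 0,"grip": -1},{"slide": [1,-3,0],"yaw": 0,"grip": -1},{"slide": [1,-3,0],"yaw": 0,"grip": -1},{"slide": [1,-3,0],"yaw": 0,"grip": -1},{"slide": [1,-3,0],"yaw": 0,"grip": -1}])

```text
time_s: 5.95
ee_pos: [0.491, 0.198, 0.2202]
eef_rot: [0.001, 3.14, 0.0]
ft_force: [0.1, -0.6, 0.3]
grip_width: 0.0855
finger_force: 0.0
```

Request:
send_rows(moves=[{"slide": [0.9,-3,0],"yaw": 0,"grip": -1},{"slide": [0.9,-3,0],"yaw": 0,"grip": -1},{"slide": [0.9,-3,0],"yaw": 0,"grip": -1},{"slide": [0,0,3],"yaw": 6.8,"grip": -1},{"slide": [0,0,3],"yaw": 6.8,"grip": -1},{"slide": [0,0,3],"yaw": 6.8,"grip": -1},{"slide": [0,0,3],"yaw": 6.8,"grip": -1},{"slide": [0,0,3],"yaw": 6.8,"grip": -1}])

```text
time_s: 6.62
ee_pos: [0.4654, 0.1095, 0.069]
eef_rot: [0.928, 2.999, 0.002]
ft_force: [0.9, 0.7, -1.3]
grip_width: 0.0849
finger_force: 0.0
```

Request:
send_rows(moves=[{"slide": [0,0,0],"yaw": 6.8,"grip": -1},{"slide": [0,0,0],"yaw": 0,"grip": -1},{"slide": [0,0,0],"yaw": 0,"grip": -1}])

```text
time_s: 6.87
ee_pos: [0.4649, 0.1097, 0.0697]
eef_rot: [1.091, 2.945, 0.001]
ft_force: [-0.9, -1.3, 1.0]
grip_width: 0.0857
finger_force: 0.0
```

```bash
cat >> h.py <<'E'
def go(x,y,z):
    s=r.get_state();Rm=cv2.Rodrigues(np.array(s["eef_rot"]))[0]
    print("t",s["time_s"],"pos",np.round(s["ee_pos"],4),"ydir",np.degrees(np.arctan2(Rm[1,1],Rm[0,1])),"slide cm",np.round(100*Rm.T@(np.array([x,y,z])-s["ee_pos"]),2))
E
python3 -c "
from h import *
go(.4643,.1075,.006)"
```

```text
t 6.8667 pos [0.4649 0.1097 0.0697] ydir 49.349425750080016 slide cm [-0.1  -0.21  6.37]
```

Request:
send_rows(moves=[{"slide": [-0.1,-0.2,2.5],"yaw": 0,"grip": -1},{"slide": [0,0,2.5],"yaw": 0,"grip": -1},{"slide": [0,0,1.2],"yaw": 0,"grip": -1},{"slide": [0,0,0],"yaw": 0,"grip": -1},{"slide": [0,0,0],"yaw": 0,"grip": 1},{"slide": [0,0,0],"yaw": 0,"grip": 1},{"slide": [0,0,0],"yaw": 0,"grip": 1},{"slide": [0,0,0],"yaw": 0,"grip": 1}])

```text
time_s: 7.53
ee_pos: [0.4647, 0.1074, 0.0084]
eef_rot: [1.095, 2.943, 0.002]
ft_force: [-0.2, -0.1, -0.2]
grip_width: 0.0389
finger_force: 0.0
```

Request:
send_rows(moves=[{"slide": [0,0,0],"yaw": 0,"grip": 1},{"slide": [0,0,0],"yaw": 0,"grip": 1},{"slide": [0,0,0],"yaw": 0,"grip": 1},{"slide": [0,0,-2],"yaw": 0,"grip": 1},{"slide": [0,0,-3],"yaw": 0,"grip": 1},{"slide": [0,0,-3],"yaw": 0,"grip": 1},{"slide": [0,0,0],"yaw": 0,"grip": 1}])

```text
time_s: 8.12
ee_pos: [0.4662, 0.1076, 0.0915]
eef_rot: [1.095, 2.938, 0.007]
ft_force: [-0.7, 0.1, 0.3]
grip_width: 0.0227
finger_force: 30.0
```

```bash
python3 -c "
from h import *
go(.6419,-.0334,.03)"
```

```text
t 8.1167 pos [0.4662 0.1076 0.0915] ydir 49.12831612844963 slide cm [-22.49   0.8    6.25]
```

Request:
send_rows(moves=[{"slide": [-2.8,0.1,0],"yaw": 0,"grip": 1},{"slide": [-2.8,0.1,0],"yaw": 0,"grip": 1},{"slide": [-2.8,0.1,0],"yaw": 0,"grip": 1},{"slide": [-2.8,0.1,0],"yaw": 0,"grip": 1},{"slide": [-2.8,0.1,0],"yaw": 0,"grip": 1},{"slide": [-2.8,0.1,0],"yaw": 0,"grip": 1},{"slide": [-2.8,0.1,0],"yaw": 0,"grip": 1},{"slide": [-2.8,0.1,0],"yaw": 0,"grip": 1}])

```text
time_s: 8.78
ee_pos: [0.639, -0.0345, 0.087]
eef_rot: [-1.096, -2.943, 0.0]
ft_force: [0.8, 0.4, -0.0]
grip_width: 0.0226
finger_force: 30.0
```

Request:
send_rows(moves=[{"slide": [0,0,0],"yaw": 0,"grip": 1},{"slide": [0,0,0],"yaw": 0,"grip": 1},{"slide": [0,0,2],"yaw": 0,"grip": 1},{"slide": [0,0,2],"yaw": 0,"grip": 1},{"slide": [0,0,2],"yaw": 0,"grip": 1},{"slide": [0,0,0.8],"yaw": 0,"grip": 1},{"slide": [0,0,0],"yaw": 0,"grip": 1},{"slide": [0,0,0],"yaw": 0,"grip": 1}])

```text
time_s: 9.45
ee_pos: [0.6379, -0.0324, 0.0193]
eef_rot: [-1.094, -2.944, -0.0]
ft_force: [-1.4, 0.1, 0.9]
grip_width: 0.0228
finger_force: 30.0
```

Request:
send_rows(moves=[{"slide": [0,0,0.4],"yaw": 0,"grip": 1},{"slide": [0,0,0],"yaw": 0,"grip": 1},{"slide": [0,0,0],"yaw": 0,"grip": 0.1},{"slide": [0,0,0],"yaw": 0,"grip": 0},{"slide": [0,0,0],"yaw": 0,"grip": 0},{"slide": [0,0,0],"yaw": 0,"grip": 0},{"slide": [0,0,-1],"yaw": 0,"grip": 0},{"slide": [0,0,-3],"yaw": 0,"grip": 0}])

```text
time_s: 10.12
ee_pos: [0.6352, -0.0333, 0.0525]
eef_rot: [-1.093, -2.937, 0.005]
ft_force: [0.3, -0.3, -0.2]
grip_width: 0.0428
finger_force: 0.0
```

Request:
send_rows(moves=[{"slide": [0,0,-3.5],"yaw": -6.8,"grip": -1},{"slide": [0,0,-3.5],"yaw": -6.8,"grip": -1},{"slide": [0,0,-3.5],"yaw": -6.8,"grip": -1},{"slide": [0,0,-1],"yaw": -6.8,"grip": -1},{"slide": [0,0,0],"yaw": -6.8,"grip": -1},{"slide": [0,0,0],"yaw": -6.8,"grip": -1},{"slide": [0,0,0],"yaw": 0,"grip": -1}])

```text
time_s: 10.7
ee_pos: [0.6386, -0.0338, 0.1715]
eef_rot: [-0.002, 3.14, 0.0]
ft_force: [-0.2, -0.1, -0.6]
grip_width: 0.0856
finger_force: 0.0
```

```bash
python3 -c "
from h import *
go(.4892,-.0039,.02)"
```

```text
t 10.7 pos [ 0.6386 -0.0338  0.1715] ydir 90.08464375474456 slide cm [14.96  3.01 15.13]
```

Request:
send_rows(moves=[{"slide": [3,0.6,0],"yaw": 0,"grip": -1},{"slide": [3,0.6,0],"yaw": 0,"grip": -1},{"slide": [3,0.6,0],"yaw": 0,"grip": -1},{"slide": [3,0.6,0],"yaw": 0,"grip": -1},{"slide": [3,0.6,0],"yaw": 0,"grip": -1},{"slide": [0,0,2],"yaw": 0,"grip": -1},{"slide": [0,0,3],"yaw": 0,"grip": -1},{"slide": [0,0,0],"yaw": 0,"grip": -1}])

```text
time_s: 11.37
ee_pos: [0.4859, -0.0035, 0.1176]
eef_rot: [-0.005, -3.135, 0.002]
ft_force: [-0.6, 0.4, 0.3]
grip_width: 0.0852
finger_force: 0.0
```

```bash
python3 -c "
from h import *
go(.4892,-.0045,.026)"
```

```text
t 11.3667 pos [ 0.4859 -0.0035  0.1176] ydir 89.8134622551449 slide cm [-0.39 -0.09  9.16]
```

Request:
send_rows(moves=[{"slide": [-0.1,0,3],"yaw": 0,"grip": -1},{"slide": [0,0,3],"yaw": 0,"grip": -1},{"slide": [0,0,3],"yaw": 0,"grip": -1},{"slide": [0,0,0.2],"yaw": 0,"grip": -1},{"slide": [0,0,0],"yaw": 0,"grip": -1},{"slide": [0,0,0],"yaw": 0,"grip": 1},{"slide": [0,0,0],"yaw": 0,"grip": 1},{"slide": [0,0,0],"yaw": 0,"grip": 1}])

```text
time_s: 12.03
ee_pos: [0.4908, -0.0033, 0.03]
eef_rot: [0.003, 3.138, 0.001]
ft_force: [-0.1, 0.8, -0.2]
grip_width: 0.0516
finger_force: 0.0
```

Request:
send_rows(moves=[{"slide": [0,0,0],"yaw": 0,"grip": 1},{"slide": [0,0,0],"yaw": 0,"grip": 1},{"slide": [0,0,0],"yaw": 0,"grip": 1},{"slide": [0,0,0],"yaw": 0,"grip": 1}])

```text
time_s: 12.37
ee_pos: [0.4902, -0.0034, 0.0295]
eef_rot: [0.002, 3.14, -0.0]
ft_force: [-0.9, 0.0, 8.0]
grip_width: 0.029
finger_force: 29.0
```

Request:
send_rows(moves=[{"slide": [0,0,-2],"yaw": 0,"grip": 1},{"slide": [0,0,-3.5],"yaw": 0,"grip": 1},{"slide": [0,0,-3.5],"yaw": 0,"grip": 1},{"slide": [0,0,-3],"yaw": 0,"grip": 1},{"slide": [-0.4,-3,0],"yaw": 0,"grip": 1},{"slide": [-0.4,-3,0],"yaw": 0,"grip": 1},{"slide": [-0.4,-3,0],"yaw": 0,"grip": 1},{"slide": [-0.4,-3,0],"yaw": 0,"grip": 1}])

```text
time_s: 13.03
ee_pos: [0.5053, -0.1248, 0.149]
eef_rot: [0.001, 3.141, -0.001]
ft_force: [0.1, -0.4, -0.1]
grip_width: 0.0289
finger_force: 30.0
```

Request:
send_rows(moves=[{"slide": [-0.5,-3,0],"yaw": 0,"grip": 1},{"slide": [-0.5,-3,0],"yaw": 0,"grip": 1},{"slide": [-0.5,-3,0],"yaw": 0,"grip": 1},{"slide": [-0.5,-3,0],"yaw": 0,"grip": 1},{"slide": [-0.4,-3,0],"yaw": 0,"grip": 1},{"slide": [-0.4,-3,0],"yaw": 0,"grip": 1},{"slide": [-0.4,-3,0],"yaw": 0,"grip": 1},{"slide": [-0.4,-3,0],"yaw": 0,"grip": 1}])

```text
time_s: 13.7
ee_pos: [0.5405, -0.3649, 0.1485]
eef_rot: [-0.002, -3.141, -0.0]
ft_force: [-0.1, -0.5, 0.0]
grip_width: 0.0292
finger_force: 30.0
```

Request:
send_rows(moves=[{"slide": [0,0,0],"yaw": 6.8,"grip": 1},{"slide": [0,0,0],"yaw": 6.8,"grip": 1},{"slide": [0,0,0],"yaw": 6.8,"grip": 1},{"slide": [0,0,0],"yaw": 6.8,"grip": 1},{"slide": [0,0,0],"yaw": 6.8,"grip": 1},{"slide": [0,0,0],"yaw": 6.8,"grip": 1},{"slide": [0,0,0],"yaw": 6.8,"grip": 1},{"slide": [0,0,0],"yaw": 6.8,"grip": 1}])

```text
time_s: 14.37
ee_pos: [0.5407, -0.3631, 0.1484]
eef_rot: [-1.445, -2.789, -0.0]
ft_force: [-0.1, 0.1, -1.3]
grip_width: 0.029
finger_force: 30.0
```

Request:
send_rows(moves=[{"slide": [0,0,0],"yaw": 6.8,"grip": 1},{"slide": [0,0,0],"yaw": 6.8,"grip": 1},{"slide": [0,0,0],"yaw": 6.8,"grip": 1},{"slide": [0,0,0],"yaw": 6.8,"grip": 1},{"slide": [0,0,0],"yaw": 0,"grip": 1},{"slide": [0,0,0],"yaw": 0,"grip": 1}])

```text
time_s: 14.87
ee_pos: [0.541, -0.363, 0.1484]
eef_rot: [-2.05, -2.38, 0.0]
ft_force: [0.2, -0.3, 0.2]
grip_width: 0.029
finger_force: 30.0
```

```bash
python3 -c "
from h import *
go(.5426,-.3645,.036);print(r.get_state()['q'])"
```

```text
t 14.8667 pos [ 0.541  -0.363   0.1484] ydir 8.54294415354509 slide cm [-0.18  0.14 11.24]
[ 0.56949248  0.81995702 -0.09298715  1.55641541  0.09786625  0.77024095
  0.58467322]
```

Request:
send_rows(moves=[{"slide": [-0.1,0.1,2],"yaw": 0,"grip": 1},{"slide": [0,0,3],"yaw": 0,"grip": 1},{"slide": [0,0,3],"yaw": 0,"grip": 1},{"slide": [0,0,2],"yaw": 0,"grip": 1},{"slide": [0,0,0.9],"yaw": 0,"grip": 1},{"slide": [0,0,0],"yaw": 0,"grip": 1},{"slide": [0,0,0],"yaw": 0,"grip": 1}])

```text
time_s: 15.45
ee_pos: [0.5426, -0.3643, 0.0397]
eef_rot: [2.052, 2.378, 0.001]
ft_force: [0.1, -0.9, -0.3]
grip_width: 0.029
finger_force: 30.0
```

Request:
send_rows(moves=[{"slide": [0,0,0.4],"yaw": 0,"grip": 1},{"slide": [0,0,0],"yaw": 0,"grip": 1},{"slide": [0,0,0],"yaw": 0,"grip": 0.1},{"slide": [0,0,0],"yaw": 0,"grip": -0.1},{"slide": [0,0,0],"yaw": 0,"grip": -0.1},{"slide": [0,0,0],"yaw": 0,"grip": -0.1},{"slide": [0,0,-1],"yaw": 0,"grip": -0.1},{"slide": [0,0,-3],"yaw": 0,"grip": -0.2}])

```text
time_s: 16.12
ee_pos: [0.5395, -0.3622, 0.0723]
eef_rot: [-2.048, -2.371, 0.002]
ft_force: [-0.4, -0.1, -0.3]
grip_width: 0.051
finger_force: 0.0
```

Request:
send_rows(moves=[{"slide": [0,0,-3.5],"yaw": 0,"grip": -0.2},{"slide": [0,0,-3.5],"yaw": 0,"grip": -1},{"slide": [0,0,-1],"yaw": 0,"grip": -1},{"slide": [3,-1.1,0],"yaw": 0,"grip": -1},{"slide": [3,-1.1,0],"yaw": 0,"grip": -1},{"slide": [3,-1.1,0],"yaw": 0,"grip": -1},{"slide": [3,-1.1,0],"yaw": 0,"grip": -1},{"slide": [3,-1.1,0],"yaw": 0,"grip": -1}])

```text
time_s: 16.78
ee_pos: [0.4654, -0.2225, 0.156]
eef_rot: [2.054, 2.376, 0.001]
ft_force: [0.5, 0.6, 0.2]
grip_width: 0.0854
finger_force: 0.0
```

```bash
python3 -c "
from h import *
go(.475,-.1115,.026)"
```

```text
t 16.7833 pos [ 0.4654 -0.2225  0.156 ] ydir 8.332700766080501 slide cm [10.85  2.54 13.  ]
```

Request:
send_rows(moves=[{"slide": [2.7,0.6,0],"yaw": 0,"grip": -1},{"slide": [2.7,0.6,0],"yaw": 0,"grip": -1},{"slide": [2.7,0.6,0],"yaw": 0,"grip": -1},{"slide": [2.7,0.7,0],"yaw": 0,"grip": -1},{"slide": [0,0,2],"yaw": 0,"grip": -1},{"slide": [0,0,2],"yaw": 0,"grip": -1},{"slide": [0,0,0],"yaw": 0,"grip": -1},{"slide": [0,0,0],"yaw": 0,"grip": -1}])

```text
time_s: 17.45
ee_pos: [0.4747, -0.1132, 0.1153]
eef_rot: [-2.053, -2.376, 0.002]
ft_force: [0.3, 0.2, 0.2]
grip_width: 0.0857
finger_force: 0.0
```

```bash
python3 -c "
from h import *
go(.475,-.1115,.027)"
```

```text
t 17.45 pos [ 0.4747 -0.1132  0.1153] ydir 8.349948197407878 slide cm [0.16 0.06 8.83]
```

Request:
send_rows(moves=[{"slide": [0.1,0,3],"yaw": 0,"grip": -1},{"slide": [0,0,3],"yaw": 0,"grip": -1},{"slide": [0,0,2.7],"yaw": 0,"grip": -1},{"slide": [0,0,0],"yaw": 0,"grip": -1},{"slide": [0,0,0],"yaw": 0,"grip": -1},{"slide": [0,0,0],"yaw": 0,"grip": 1},{"slide": [0,0,0],"yaw": 0,"grip": 1},{"slide": [0,0,0],"yaw": 0,"grip": 1}])

```text
time_s: 18.12
ee_pos: [0.4762, -0.1125, 0.03]
eef_rot: [2.053, 2.375, 0.003]
ft_force: [-0.1, -0.3, -0.3]
grip_width: 0.0511
finger_force: 0.0
```

Request:
send_rows(moves=[{"slide": [0,0,0],"yaw": 0,"grip": 1},{"slide": [0,0,0],"yaw": 0,"grip": 1},{"slide": [0,0,0],"yaw": 0,"grip": 1},{"slide": [0,0,0],"yaw": 0,"grip": 1}])

```text
time_s: 18.45
ee_pos: [0.4755, -0.1123, 0.0293]
eef_rot: [2.053, 2.376, 0.001]
ft_force: [0.3, 0.3, 7.6]
grip_width: 0.0291
finger_force: 30.0
```

Request:
send_rows(moves=[{"slide": [0,0,-2],"yaw": 0,"grip": 1},{"slide": [0,0,-3.5],"yaw": 0,"grip": 1},{"slide": [0,0,-3.5],"yaw": 0,"grip": 1},{"slide": [0,0,-3],"yaw": 0,"grip": 1},{"slide": [-2.9,0.3,0],"yaw": 0,"grip": 1},{"slide": [-2.9,0.3,0],"yaw": 0,"grip": 1},{"slide": [-2.9,0.3,0],"yaw": 0,"grip": 1},{"slide": [-2.9,0.3,0],"yaw": 0,"grip": 1}])

```text
time_s: 19.12
ee_pos: [0.5039, -0.2264, 0.1489]
eef_rot: [2.053, 2.377, 0.0]
ft_force: [1.0, -0.4, -1.6]
grip_width: 0.0289
finger_force: 29.9
```

Request:
send_rows(moves=[{"slide": [-2.9,0.3,0],"yaw": 0,"grip": 1},{"slide": [-2.9,0.3,0],"yaw": 0,"grip": 1},{"slide": [-2.9,0.3,0],"yaw": 0,"grip": 1},{"slide": [-2.9,0.3,0],"yaw": 0,"grip": 1},{"slide": [-2.9,0.2,0],"yaw": 0,"grip": 1},{"slide": [-2.9,0.2,0],"yaw": 0,"grip": 1},{"slide": [-2.7,0.2,0],"yaw": 0,"grip": 1},{"slide": [0,0,0],"yaw": 0,"grip": 1}])

```text
time_s: 19.78
ee_pos: [0.5494, -0.4292, 0.1483]
eef_rot: [2.059, 2.367, -0.007]
ft_force: [-0.9, -0.3, -0.7]
grip_width: 0.029
finger_force: 29.9
```

Request:
send_rows(moves=[{"slide": [0,0,0],"yaw": 0,"grip": 1},{"slide": [0,0,0],"yaw": 0,"grip": 1}])

```text
time_s: 19.95
ee_pos: [0.5505, -0.4201, 0.1479]
eef_rot: [-2.052, -2.376, -0.001]
ft_force: [0.1, 0.3, -0.5]
grip_width: 0.0291
finger_force: 29.9
```

```bash
python3 -c "
from h import *
go(.5506,-.422,.036)
i=r.get_image('side');crop('side',300,220,200,150,3,'s2.png',i)"
```

```text
t 19.95 pos [ 0.5505 -0.4201  0.1479] ydir 8.375286873083986 slide cm [-2.100e-01 -1.000e-02  1.119e+01]
```

View pics/s2.png

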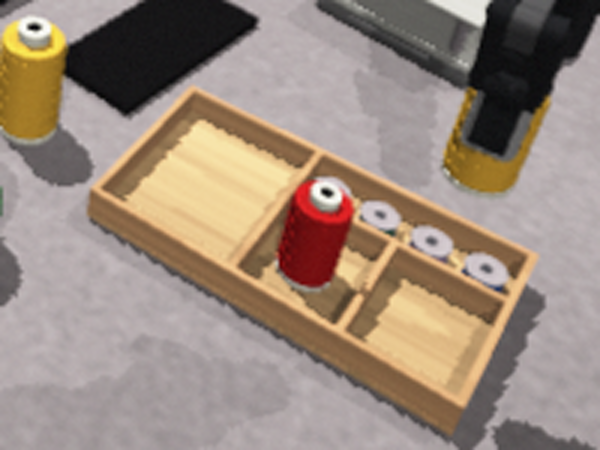

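Red (325,235) stands upright in its bay, and yellow is held level. Lowering the yellow spool.

Request:
send_rows(moves=[{"slide": [-0.1,0,2],"yaw": 0,"grip": 1},{"slide": [0,0,3],"yaw": 0,"grip": 1},{"slide": [0,0,3],"yaw": 0,"grip": 1},{"slide": [0,0,2],"yaw": 0,"grip": 1},{"slide": [0,0,0.9],"yaw": 0,"grip": 1},{"slide": [0,0,0],"yaw": 0,"grip": 1},{"slide": [0,0,0],"yaw": 0,"grip": 1}])

```text
time_s: 20.58
ee_pos: [0.5516, -0.4217, 0.0399]
eef_rot: [2.052, 2.378, 0.001]
ft_force: [0.4, -0.2, 0.3]
grip_width: 0.0289
finger_force: 29.9
```

Request:
send_rows(moves=[{"slide": [0,0,0.4],"yaw": 0,"grip": 1},{"slide": [0,0,0],"yaw": 0,"grip": 1},{"slide": [0,0,0],"yaw": 0,"grip": 0.1},{"slide": [0,0,0],"yaw": 0,"grip": -0.1},{"slide": [0,0,0],"yaw": 0,"grip": -0.1},{"slide": [0,0,0],"yaw": 0,"grip": -0.1},{"slide": [0,0,-1],"yaw": 0,"grip": -0.1},{"slide": [0,0,-3],"yaw": 0,"grip": -0.2}])

```text
time_s: 21.25
ee_pos: [0.548, -0.4203, 0.0718]
eef_rot: [-2.047, -2.371, 0.001]
ft_force: [0.5, 0.2, 0.3]
grip_width: 0.051
finger_force: 0.0
```

Request:
send_rows(moves=[{"slide": [0,0,-3.5],"yaw": 0,"grip": -0.2},{"slide": [0,0,-3.5],"yaw": 0,"grip": -1},{"slide": [0,0,-1],"yaw": 0,"grip": -1},{"slide": [2.7,-1.3,0],"yaw": 0,"grip": -1},{"slide": [2.7,-1.3,0],"yaw": 0,"grip": -1},{"slide": [2.7,-1.3,0],"yaw": 0,"grip": -1},{"slide": [2.7,-1.3,0],"yaw": 0,"grip": -1},{"slide": [2.7,-1.3,0],"yaw": 0,"grip": -1}])

```text
time_s: 21.92
ee_pos: [0.4662, -0.2973, 0.1561]
eef_rot: [2.054, 2.376, 0.001]
ft_force: [0.4, 0.4, -0.5]
grip_width: 0.0853
finger_force: 0.0
```

Request:
send_rows(moves=[{"slide": [2.8,-1.4,0],"yaw": 0,"grip": -1},{"slide": [2.8,-1.4,0],"yaw": 0,"grip": -1},{"slide": [2.8,-1.4,0],"yaw": 0,"grip": -1},{"slide": [0,0,3],"yaw": 0,"grip": -1},{"slide": [0,0,2],"yaw": 0,"grip": -1},{"slide": [0,0,0],"yaw": 0,"grip": -1},{"slide": [0,0,0],"yaw": 0,"grip": -1}])

```text
time_s: 22.5
ee_pos: [0.4131, -0.2213, 0.1053]
eef_rot: [-2.053, -2.377, 0.001]
ft_force: [-0.5, -0.9, -0.7]
grip_width: 0.0852
finger_force: 0.0
```

```bash
python3 -c "
from h import *
go(.413,-.2192,.018)"
```

```text
t 22.5 pos [ 0.4131 -0.2213  0.1053] ydir 8.352336585597216 slide cm [0.2  0.02 8.73]
```

Request:
send_rows(moves=[{"slide": [0.1,0,3],"yaw": 0,"grip": -1},{"slide": [0,0,3],"yaw": 0,"grip": -1},{"slide": [0,0,2.7],"yaw": 0,"grip": -1},{"slide": [0,0,0],"yaw": 0,"grip": -1},{"slide": [0,0,0],"yaw": 0,"grip": -1},{"slide": [0,0,0],"yaw": 0,"grip": 1},{"slide": [0,0,0],"yaw": 0,"grip": 1},{"slide": [0,0,0],"yaw": 0,"grip": 1}])

```text
time_s: 23.17
ee_pos: [0.414, -0.221, 0.0202]
eef_rot: [2.052, 2.375, 0.001]
ft_force: [-2.3, 1.5, 18.7]
grip_width: 0.0534
finger_force: 28.4
```

Request:
send_rows(moves=[{"slide": [0,0,0],"yaw": 0,"grip": 1},{"slide": [0,0,0],"yaw": 0,"grip": 1},{"slide": [0,0,0],"yaw": 0,"grip": 1},{"slide": [0,0,0],"yaw": 0,"grip": 1}])

```text
time_s: 23.5
ee_pos: [0.414, -0.221, 0.0203]
eef_rot: [2.052, 2.374, 0.001]
ft_force: [-0.9, -0.2, 8.4]
grip_width: 0.0529
finger_force: 29.9
```

Request:
send_rows(moves=[{"slide": [0,0,-2],"yaw": 0,"grip": 1},{"slide": [0,0,-3],"yaw": 0,"grip": 1},{"slide": [0,0,-3.5],"yaw": 0,"grip": 1},{"slide": [-1.5,2.1,-0.5],"yaw": 0,"grip": 1},{"slide": [-1.5,2.1,0],"yaw": 0,"grip": 1},{"slide": [-1.5,2.1,0],"yaw": 0,"grip": 1},{"slide": [-1.5,2.1,0],"yaw": 0,"grip": 1},{"slide": [-1.5,2.1,0],"yaw": 0,"grip": 1}])

```text
time_s: 24.17
ee_pos: [0.529, -0.2801, 0.1101]
eef_rot: [2.053, 2.376, 0.001]
ft_force: [-1.0, 0.2, -0.5]
grip_width: 0.0528
finger_force: 32.2
```

Request:
send_rows(moves=[{"slide": [-1.5,2.1,0],"yaw": 0,"grip": 1},{"slide": [0,0,0],"yaw": 0,"grip": 1},{"slide": [0,0,0],"yaw": 0,"grip": 1},{"slide": [0,0,0],"yaw": 0,"grip": 1}])

```text
time_s: 24.5
ee_pos: [0.5496, -0.2906, 0.1088]
eef_rot: [-2.053, -2.376, 0.001]
ft_force: [0.1, 0.1, -0.5]
grip_width: 0.0528
finger_force: 32.2
```

```bash
python3 -c "
from h import *
go(.5527,-.2915,.027)"
```

```text
t 24.5 pos [ 0.5496 -0.2906  0.1088] ydir 8.344064298071899 slide cm [-0.14  0.3   8.17]
```

Request:
send_rows(moves=[{"slide": [0,0.2,2.5],"yaw": 0,"grip": 1},{"slide": [0,0,2.5],"yaw": 0,"grip": 1},{"slide": [0,0,2],"yaw": 0,"grip": 1},{"slide": [0,0,0.7],"yaw": 0,"grip": 1},{"slide": [0,0,0],"yaw": 0,"grip": 1},{"slide": [0,0,0],"yaw": 0,"grip": 1}])

```text
time_s: 25.0
ee_pos: [0.5524, -0.2907, 0.0319]
eef_rot: [-2.054, -2.377, 0.0]
ft_force: [0.8, 0.6, 0.2]
grip_width: 0.0524
finger_force: 32.2
```

Request:
send_rows(moves=[{"slide": [0,0,0.5],"yaw": 0,"grip": 1},{"slide": [0,0,0],"yaw": 0,"grip": 1},{"slide": [0,0,0],"yaw": 0,"grip": -0.4},{"slide": [0,0,0],"yaw": 0,"grip": -0.5},{"slide": [0,0,0],"yaw": 0,"grip": -0.6},{"slide": [0,0,0],"yaw": 0,"grip": -0.6},{"slide": [0,0,-1],"yaw": 0,"grip": -0.6},{"slide": [0,0,-2],"yaw": 0,"grip": -0.6}])

```text
time_s: 25.67
ee_pos: [0.5512, -0.2899, 0.055]
eef_rot: [-2.051, -2.374, 0.002]
ft_force: [0.2, 1.1, 0.0]
grip_width: 0.0687
finger_force: 0.0
```

Request:
send_rows(moves=[{"slide": [0,0,-3],"yaw": 0,"grip": -0.6},{"slide": [0,0,-3],"yaw": 0,"grip": -0.6},{"slide": [0,0,-3],"yaw": 0,"grip": -1},{"slide": [2,-3,-1],"yaw": 0,"grip": -1},{"slide": [2,-3,0],"yaw": 0,"grip": -1},{"slide": [2,-2,0],"yaw": 0,"grip": -1},{"slide": [2,-1,0],"yaw": 0,"grip": -1},{"slide": [0,0,0],"yaw": 0,"grip": -1}])

```text
time_s: 26.33
ee_pos: [0.4482, -0.2209, 0.1571]
eef_rot: [-2.047, -2.376, 0.001]
ft_force: [-0.1, -0.2, -0.5]
grip_width: 0.0857
finger_force: 0.0
```

```bash
python3 - <<'E'
from h import *
i=r.get_image("side");j=r.get_image("top");go(.45,-.2,.2)
cv2.imwrite("pics/f1.png",cv2.resize(i[:,:,::-1],(800,600)));
cv2.imwrite("pics/f2.png",cv2.resize(j[100:250,90:460,::-1],(800,324)))
E
```

```text
t 26.4333 pos [ 0.4525 -0.2244  0.1572] ydir 8.415622023312846 slide cm [ 2.44  0.11 -4.28]
```

View pics/f1.png

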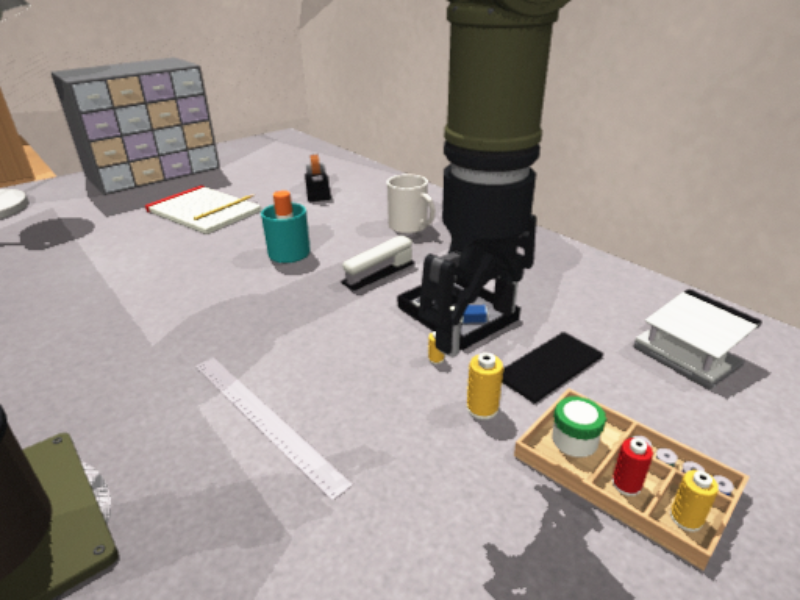

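View pics/f2.png

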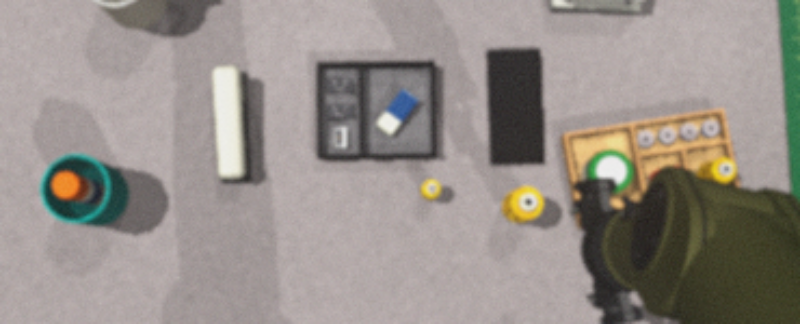

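All five are in place: jar (580,425), red (633,465), yellow (695,500), the glue stick upright in the cup, and the eraser flat in the black tray. The gripper is clear.

```bash
python3 -c "
from station import r
print(r.sign_off())"
```

```text
the job is handed in; nothing more can be done
None
```

All five items are in their places and the job was handed in at about 26 s on the robot's clock; the sign-off returned no verdict, so success rests on my last look at both cameras.

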